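# Wedge the rocking balance

### The job

The white balance rocks because its front right foot (as you face its display) is too short. Push the black rubber wedge along the bench, thin end first, under that foot until the balance stands level, then press down lightly on the balance's top at the corner above that foot to check that it no longer rocks, and let go with the wedge left in place. Do not pick anything up, and leave the other things where they are.

Things in the scene. Friction and masses are not known exactly. Their poses are not given: they have to be found in the camera images.
- balance: white laboratory balance with a round steel pan, 205 x 185 mm (x, y), 58 mm high, fixed in place on four round black feet (32 mm balls at x = +-78, y = +-68 mm). Origin on the bench under its middle; +x points to its back, away from its display, +y to the left for one facing the display. Underside 28 mm above the bench. The front right foot (x = -78, y = -68) is 6 mm too short
- rock (a joint): tilt of the balance about the line through its front left and back right feet, rad: 0.058 when it leans on the short foot (at first), 0 when level, short foot 6 mm up (it cannot tip further that way). About 3.5 N up at the short foot lifts it; let go, it sinks back unless something stands under the foot
- short_foot (a point): lowest point of the short foot, at the middle of that 32 mm ball; moves up with it. The front edge of the balance overhangs it by 24 mm
- corner (a point): point on the flat white top of the balance straight above the short foot, 58 mm above the bench when level; free of keys for 15 mm round it
- wedge: loose black rubber wedge on the bench in front of the short foot, 85 mm long (x), 58 mm wide (y), about 80 g. Origin on its underside at mid-length; +x points to its thin end (1.5 mm). Its top slopes evenly up to the thick end, 16 mm high with an upright flat face. Friction keeps it under the foot when let go
- wedge_toe (a point): middle of the wedge's thin end, at its underside. Pushed along the bench with some 3 to 10 N it rides under the round foot; the balance is level when this point is about 25 mm past the foot's middle, and beyond that the wedge jams
- wedge_tail (a point): middle of the wedge's thick end face, 8 mm above the underside
- reagent_0: small amber reagent bottle, 34 mm across, 75 mm tall, a loose bystander; origin at the centre of its underside
- cap_1: black screw cap, 59 mm across, 28 mm high, a loose bystander; origin at the centre of its underside
- swab_tin: round steel tin of swabs, 61 mm across, 35 mm high, a loose bystander; origin at the centre of its underside
- petri_0: lidded petri dish, 90 mm across, 15 mm high, a loose bystander; origin at the centre of its underside
Mind the look-alikes: they are no part of the job. Of the things shaped like the wedge, the black one is meant.

How it is judged:
On the way, in this order (a step that is already met when the one before it is completed fails the run):
1. the wedge is under the short foot and the balance stands level on it, not held by the fingers (value of joint rock below 0.012 rad and contact force between wedge and balance above 0.3 N and horizontal distance between wedge_toe and short_foot below 0.06 m and contact force between the fingers and balance below 0.5 N), for 0.2 s.
2. a fingertip presses on the top above the short foot and the balance stays level (value of joint rock below 0.012 rad and contact force between the fingers and balance above 1.5 N and horizontal distance between the grasp point and corner below 0.05 m), for 0.1 s.
At the end, for the whole second after the job is handed in: the balance stands level (tilt under 0.012 rad) on the wedge, whose thin end lies within 60 mm of the short foot, flat on the bench and at rest (value of joint rock below 0.012 rad and contact force between wedge and balance above 0.3 N and horizontal distance between wedge_toe and short_foot below 0.06 m and angle between wedge's own z axis and vertical below 0.1 rad and linear speed of wedge below 0.01 m/s); the robot touches nothing.
It fails at once if the wedge is lifted off the bench or tipped up (height (world z) of wedge above 0.012 m or angle between wedge's own z axis and vertical above 0.3 rad).
It fails at once if a bystander (bottle, cap, tin, dish) is moved by more than 15 mm (distance of any of reagent_0, cap_1, swab_tin, petri_0 from where it was at the start of the episode above 0.015 m).
It fails at once if the robot presses on the balance with more than 60 N (contact force between any of the fingers, the arm and balance above 60 N).
It also fails if it takes over 64 s, if anything falls off the work surface, if the arm or the gripper's body presses on something with over 40 N, if the wrist force passes 120 N, or if a joint passes its speed limit or range.

### The arm

A 6-joint arm with a two-finger parallel gripper is mounted at the origin on a cart in front of the work surface, level with it; the furniture and walls round the work are solid. World frame = base frame: x ahead of the robot, y to its left, z up, the work surface at z = 0. Lengths are in m, angles in rad, forces in N, time in s.
With the tool pointing down it reaches from about 0.3 to 0.875 m from the base axis. Payload 6.4 kg.
Tool frame: the origin (TCP) lies midway between the tips of the shut fingers; the grasp point (between the pads) lies 19 mm behind it (ctrl.tcp_to_grasp is the distance from the TCP to the grasp point, in m); z points along the fingers, y is the direction in which the jaws open and shut (so a half turn about z gives the same grasp; the last joint's range is limited). The gripper opens to 85 mm and grips with 20 to 120 N. Pads are 22 mm wide; open, the fingers measure 114 mm over their backs; the gripper's body (76 mm by 85 mm) begins 54 mm behind the grasp point. The pads swing forward as they close: fully open they stand 13 mm farther back than shut.
Start: joints at [0.966, 0.181, 1.607, -0, 1.354, -0.206], TCP at [0.223, 0.53, 0.231] pointing down, gripper open.
Joint ranges: [-2.99, 2.99], [-0.89, 2.07], [0.3, 2.58], [-1.14, 4.28], [0, 2.63], [-3.12, 3.12]. Speed limits (rad/s): [2.57, 2.57, 3.01, 3.14, 3.14, 3.14].

### API

Orientations are given as a unit quaternion [w, x, y, z].
In Python, from bench import monitor, imaging, order, spotter, ctrl gives the robot as it stands.
- The arm moves only by the shell command python3 -m pendant 'ROWS'. ROWS is JSON, a list that holds one entry, the list of rows, each a list of 5 numbers: the shift along the world's x, y, z in mm, then the turn about the world's z in degrees, then the finger opening in mm, from 0 to 85.4. A call has 1 to 8 rows; each row shifts and turns the commanded pose from where the row before left it; what a row does not reach is not made up. A row lasts 1/8 s, in which the tool goes at most 62.5 mm and 10.7 degrees, less where a joint would pass 70% of its speed; a pose out of reach is approached as far as the arm can. A call with a gripper value outside its range is refused whole. The fingers move at their own pace and stop on an object; the grip force is fixed at half the most. Time passes only in rows, so rows that do not move let the fingers close. It gives the time, the measured TCP pose, the force and the opening at its end, in the units of the state.
- monitor.get_obs(): the state, without advancing time (a new reading comes with each control period).
- imaging.camera(name): name is "scene" or "top"; returns a dict with "img" (420x560x3 uint8, red, green, blue), "vfov" (degrees; the focal length in pixels is half the picture's height over the tangent of half this angle, whatever the lens; pixels are square), "cx", "cy" (the principal point, pixels), "origin" and "orientation" of the camera in the world. Camera axes: x right, y down, z forward; pixel columns grow to the right and rows downward; lengths in m; the calibration is good to about 2 mm. A picture is of the moment at which its call begins. There is no depth.
- order.hand_in(): hands the job in, once; it reports no verdict.
Trained networks look in the newest picture that a camera, given by its name, has taken for a name from the list of things; names that differ only in an ending like _2 or _b are one class to them, and where a whole thing is asked for, a point or a joint stands for the part that bears it (a point fixed in the world has none). Each returns a list of dicts, best first, with "confidence" (0 to 1); they miss things now and then, are a little off and sometimes report something else, mostly with a low value. They report only what shows in the picture. A call takes as long as a camera call. They do not tell look-alikes from the thing itself.
- spotter.recognise(camera, thing): "at" ([x, y, z] in m, in the coordinates of the camera as it stood for that picture, good to about 4 mm: the middle of the surface that is visible of it).
- spotter.tip_of(camera, thing): "at" ([x, y, z] in m, in the coordinates of the camera as it stood for that picture, good to about 4 mm: a listed point, or the origin of a listed thing).
The state is a dict: "time_s": time; "q": joint angles; "dq": joint speeds; "joint_efforts": joint torques, N m; "eef_pos": TCP position; "eef_rot": TCP orientation; "wrist_force": force on the tool from outside, world axes, zero at the start; "torque": the same for the moment, N m; "opening": opening from 0.0 (shut) to 1.0 (fully open).
Only numpy, scipy, OpenCV 4.12 (cv2) and the standard library are available. Lean on these libraries where they do the work, as an engineer would, in place of code of your own. Each camera call takes 0.05 s, during which the arm holds its last target. There are 200 camera calls.

## Working session

There is one attempt and no reset: what is moved stays moved. The work goes in short steps, Python scripts to look and compute and a shell command to move; the robot and the scene stay as the last step left them, time stands still between calls to the robot, and variables do not carry over. Pictures are saved under pics/ and viewed, about 8 in all and at most 12, crops included, and the job is handed in when it is done.

```bash
mkdir -p pics; ls; cat > h.py <<'E'
import numpy as np, cv2
from scipy.spatial.transform import Rotation as R
from bench import monitor, imaging, order, spotter, ctrl
def cam(n):
    c=imaging.camera(n); o=c["orientation"]
    c["R"]=R.from_quat([o[1],o[2],o[3],o[0]]).as_matrix() if np.size(o)==4 else np.array(o)
    c["o"]=np.array(c["origin"]); h=c["img"].shape[0]; c["f"]=h/2/np.tan(np.radians(c["vfov"])/2); return c
def world(c,p): return c["o"]+c["R"]@np.array(p)
def pix(c,w):
    p=c["R"].T@(np.array(w)-c["o"]); return np.array([c["cx"]+c["f"]*p[0]/p[2], c["cy"]+c["f"]*p[1]/p[2]])
def ray(c,uv,z=0):
    d=c["R"]@np.array([(uv[0]-c["cx"])/c["f"],(uv[1]-c["cy"])/c["f"],1]); return c["o"]+d*(z-c["o"][2])/d[2]
def save(c,n,crop=None,s=1):
    i=c["img"][:,:,::-1]
    if crop: x0,y0,x1,y1=crop; i=i[y0:y1,x0:x1]
    cv2.imwrite("pics/"+n,cv2.resize(i,None,fx=s,fy=s,interpolation=cv2.INTER_CUBIC))
E
python3 - <<'E'
from h import *
np.set_printoptions(precision=3,suppress=True)
for n in ["scene","top"]:
    c=cam(n); save(c,n+"0.png"); print(n,c["o"],c["f"],c["cx"],c["cy"])
    for t in ["balance","short_foot","corner","wedge","wedge_toe","wedge_tail","reagent_0","cap_1","swab_tin","petri_0"]:
        for d in spotter.tip_of(n,t)[:4]:
            w=world(c,d["at"]); print(t,round(d["confidence"],2),w,pix(c,w).round())
o=monitor.get_obs(); print(o["time_s"],o["eef_pos"],o["eef_rot"],o["wrist_force"],o["opening"])
a=cv2.imread("pics/scene0.png");b=cv2.imread("pics/top0.png")
cv2.imwrite("pics/both.png",cv2.resize(np.vstack([a,b]),None,fx=.71,fy=.71))
E
```

```text
pics
scene [-0.014 -0.329  0.836] 403.35451824570487 280.919201370803 208.15676941934106
balance 0.83 [ 0.705 -0.027 -0.002] [300. 184.]
short_foot 0.88 [ 0.645 -0.111 -0.002] [318. 210.]
corner 0.75 [ 0.641 -0.112  0.05 ] [319. 198.]
wedge 0.9 [ 0.425 -0.033 -0.001] [251. 259.]
wedge 0.87 [ 0.372 -0.176 -0.004] [294. 303.]
wedge 0.76 [ 0.606 -0.413  0.001] [425. 266.]
wedge 0.69 [ 0.539 -0.139 -0.   ] [311. 242.]
wedge_toe 0.92 [ 0.442 -0.062  0.001] [265. 258.]
wedge_toe 0.78 [ 0.577 -0.13   0.001] [314. 229.]
wedge_toe 0.73 [ 0.574 -0.382 -0.002] [409. 272.]
wedge_toe 0.56 [ 0.332 -0.163  0.   ] [281. 314.]
wedge_tail 0.85 [ 0.639 -0.436  0.004] [439. 259.]
wedge_tail 0.78 [ 0.496 -0.148  0.004] [307. 255.]
wedge_tail 0.64 [ 0.416 -0.182  0.009] [305. 286.]
wedge_tail 0.58 [0.404 0.006 0.008] [233. 257.]
cap_1 0.71 [ 0.679 -0.234 -0.   ] [365. 217.]
swab_tin 0.68 [ 0.483  0.317 -0.   ] [152. 192.]
petri_0 0.95 [ 0.473 -0.374 -0.003] [393. 305.]
top [ 0.351 -0.03   1.683] 529.886644859897 288.1043770235544 206.50569340593506
balance 0.65 [ 0.708 -0.023  0.002] [275. 161.]
balance 0
[... 208 characters left out ...]
02] [324. 264.]
wedge 0.59 [ 0.61  -0.409  0.002] [396. 189.]
wedge_toe 0.79 [ 0.578 -0.13   0.005] [309. 200.]
wedge_toe 0.77 [ 0.57  -0.387  0.004] [390. 201.]
wedge_toe 0.76 [ 0.332 -0.161  0.   ] [321. 277.]
wedge_toe 0.62 [ 0.439 -0.071  0.007] [292. 244.]
wedge_tail 0.81 [ 0.495 -0.15   0.01 ] [317. 225.]
wedge_tail 0.61 [ 0.412 -0.183  0.008] [328. 251.]
wedge_tail 0.59 [ 0.641 -0.438  0.01 ] [405. 179.]
reagent_0 0.64 [0.535 0.016 0.003] [264. 214.]
cap_1 0.78 [ 0.684 -0.233 -0.001] [340. 167.]
swab_tin 0.82 [ 0.483  0.317 -0.003] [170. 232.]
petri_0 0.87 [ 0.469 -0.375  0.002] [387. 233.]
1.1 [0.223 0.53  0.231] [-0.     0.198  0.98   0.   ] [ 0.285 -0.332  0.876] 0.9981291069369924
```

View pics/scene0.png

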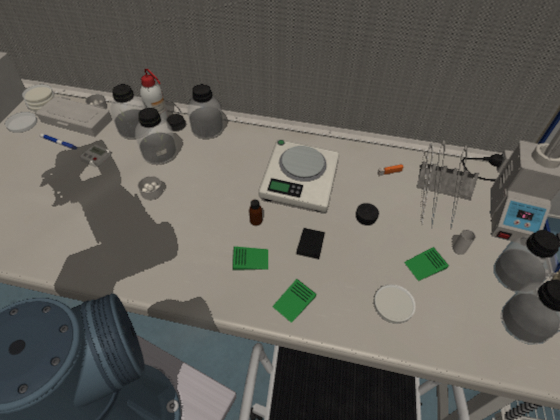

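```bash
python3 - <<'E'
from h import *
c=cam("scene"); save(c,"crop1.png",(220,170,450,330),3.4)
E
```

```text
(no output)
```

View pics/crop1.png

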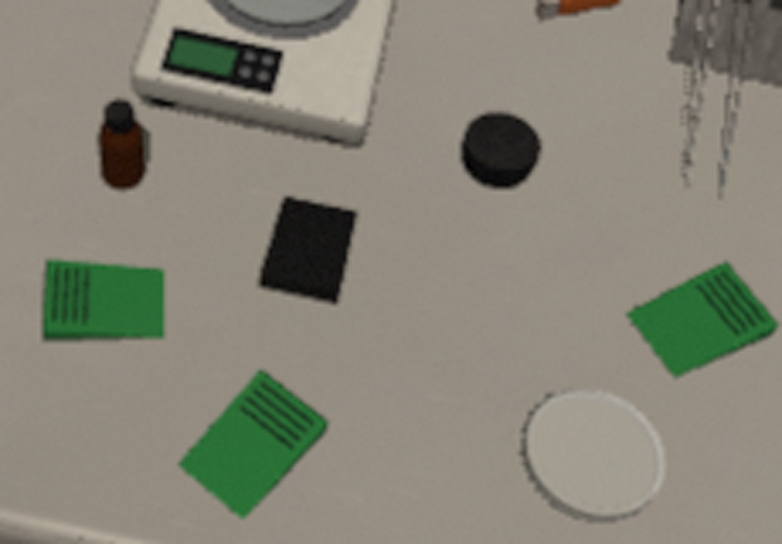

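Things that could be taken for the wedge are the black one at (311,242) and green ones at (251,259), (294,303) and (425,266). The black one is plain, lies in front of the balance's front right corner and is the one meant; the close crop confirms this. I'll move behind its thick end with the jaw axis across the push direction, using two finger contacts so it stays steady.

```bash
python3 -m pendant '[[[15,-43,0,4.5,28],[15,-43,0,4.5,28],[15,-43,0,4.5,28],[15,-43,0,4.5,28],[15,-43,0,4.5,28],[15,-43,0,4.5,28],[15,-43,0,4.5,28],[15,-43,0,4.7,28]]]'; python3 -m pendant '[[[15,-43,0,0,28],[15,-43,0,0,28],[15,-43,-10,0,28],[15,-43,-20,0,28],[15,-43,-20,0,28],[15,-43,-20,0,28],[15,-43,-20,0,28],[13,-42,-20,0,28]]]'; python3 - <<'E'
from h import *
o=monitor.get_obs(); print(o["time_s"],o["eef_pos"],o["eef_rot"],o["wrist_force"],o["opening"])
E
```

```text
time_s: 2.15
eef_pos: [0.3436, 0.1846, 0.2316]
eef_rot: [0.001, -0.118, 0.993, 0.0]
wrist_force: [1.2, 0.1, 0.3]
opening: 0.325
time_s: 3.15
eef_pos: [0.4618, -0.1588, 0.1208]
eef_rot: [0.0, -0.116, 0.993, -0.0]
wrist_force: [1.3, 0.2, 0.3]
opening: 0.326
3.15 [ 0.46183613 -0.15882461  0.1208444 ] [ 3.57149713e-04 -1.16066214e-01  9.93241393e-01 -2.02324714e-04] [1.27753847 0.19201208 0.3037699 ] 0.3260381926128558
```

```bash
python3 -m pendant '[[[0,0,-25,0,28],[0,0,-25,0,28],[0,0,-25,0,28],[0,0,-20,0,28],[0,0,-13,0,28],[0,0,-8,0,28],[0,0,0,0,28]]]'; python3 - <<'E'
from h import *
c=cam("scene"); save(c,"s2.png",(210,140,410,310),4)
E
```

```text
time_s: 4.03
eef_pos: [0.4612, -0.1571, 0.0051]
eef_rot: [-0.0, -0.116, 0.993, 0.0]
wrist_force: [0.4, 0.2, 0.1]
opening: 0.331
```

View pics/s2.png

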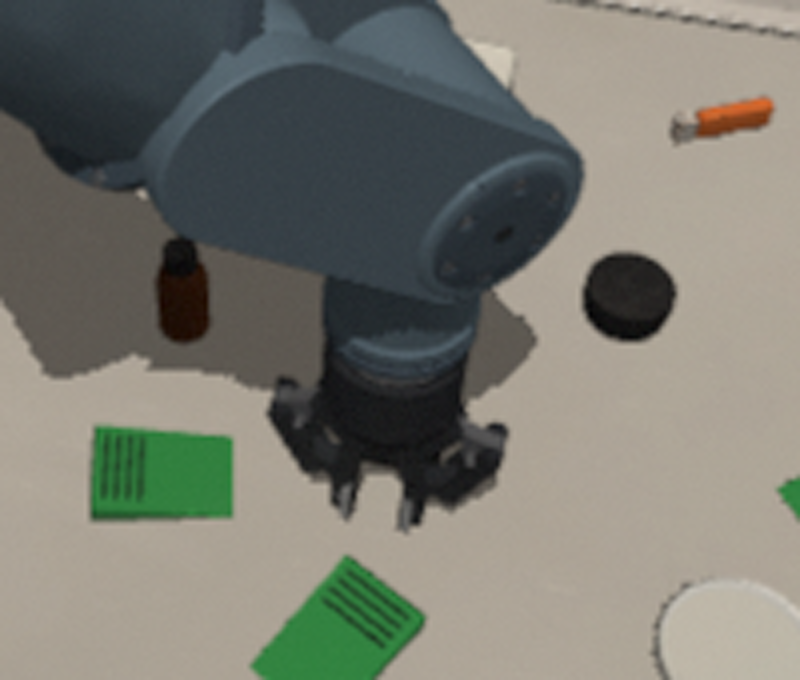

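```bash
python3 -m pendant '[[[9.7,2.3,0,0,28],[7.8,1.8,0,0,28],[5.8,1.4,0,0,28],[5.8,1.4,0,0,28],[5.8,1.4,0,0,28],[5.8,1.4,0,0,28],[5.8,1.4,0,0,28],[5.8,1.4,0,0,28]]]';python3 -m pendant '[[[4.9,1.15,0,0,28],[4.9,1.15,0,0,28],[4.9,1.15,0,0,28],[4.9,1.15,0,0,28],[4.9,1.15,0,0,28],[0,0,0,0,28]]]'; python3 - <<'E'
from h import *
np.set_printoptions(precision=4,suppress=True)
d=np.array([.973,.23])
for n in ["top","scene"]:
    c=cam(n); save(c,n+"3.png",(230,130,360,250) if n=="top" else (210,140,410,310),4)
    for t in ["wedge","wedge_toe","wedge_tail","short_foot","corner"]:
        for q in spotter.tip_of(n,t)[:4]: print(n,t,round(q["confidence"],2),world(c,q["at"]))
E
```

```text
time_s: 5.08
eef_pos: [0.5139, -0.1445, 0.0052]
eef_rot: [-0.0, -0.116, 0.993, 0.0]
wrist_force: [-0.5, 0.4, 0.0]
opening: 0.324
time_s: 5.82
eef_pos: [0.5386, -0.1388, 0.0054]
eef_rot: [0.0, -0.116, 0.993, -0.0]
wrist_force: [-0.3, 0.4, -0.3]
opening: 0.329
top wedge 0.86 [ 0.6109 -0.4139  0.0025]
top wedge 0.84 [ 0.3724 -0.1745  0.0008]
top wedge 0.58 [ 0.4235 -0.0336 -0.0011]
top wedge_toe 0.97 [ 0.5729 -0.386   0.0038]
top wedge_toe 0.77 [ 0.3307 -0.1597  0.0029]
top wedge_toe 0.71 [ 0.4721 -0.3752 -0.0027]
top wedge_tail 0.66 [ 0.4133 -0.1809  0.012 ]
top wedge_tail 0.55 [ 0.6412 -0.4357  0.0074]
top wedge_tail 0.5 [0.4022 0.0069 0.0048]
top corner 0.86 [ 0.6458 -0.1092  0.0547]
scene wedge 0.75 [ 0.4265 -0.0317 -0.0001]
scene wedge 0.71 [ 0.6064 -0.4131  0.0015]
scene wedge 0.6 [ 0.3723 -0.1762 -0.0007]
scene wedge_toe 0.67 [ 0.3353 -0.162  -0.0007]
scene wedge_toe 0.67 [ 0.5775 -0.3832 -0.0023]
scene wedge_toe 0.57 [ 0.4418 -0.0655 -0.0019]
scene wedge_tail 0.83 [0.4015 0.0054 0.0093]
scene wedge_tail 0.67 [ 0.6383 -0.4343  0.0069]
scene wedge_tail 0.6 [ 0.4164 -0.18    0.0083]
scene wedge_tail 0.46 [ 0.549  -0.1396  0.0051]
scene corner 0.43 [ 0.6765 -0.2325 -0.0014]
```

View pics/top3.png

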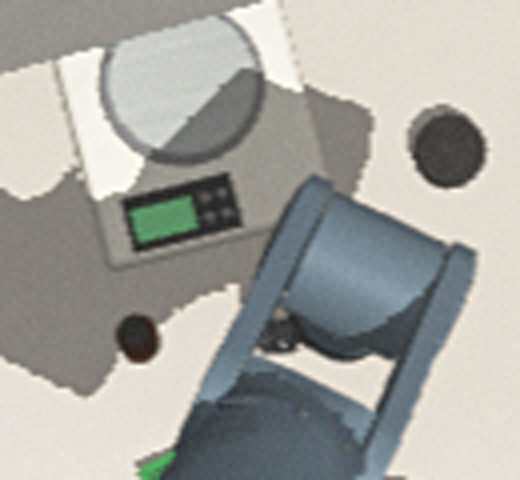

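```bash
python3 -m pendant '[[[2.9,0.7,0,0,28],[2.9,0.7,0,0,28],[2.9,0.7,0,0,28],[2.9,0.7,0,0,28],[0,0,0,0,28]]]';python3 -m pendant '[[[2.9,0.7,0,0,28],[2.9,0.7,0,0,28],[2.9,0.7,0,0,28],[0,0,0,0,28]]]'
```

```text
time_s: 7.05
eef_pos: [0.549, -0.1361, 0.0052]
eef_rot: [-0.001, -0.116, 0.993, 0.0]
wrist_force: [-4.9, -0.7, 2.6]
opening: 0.326
time_s: 7.55
eef_pos: [0.5573, -0.134, 0.0051]
eef_rot: [-0.001, -0.116, 0.993, 0.0]
wrist_force: [-6.1, -1.1, 3.7]
opening: 0.33
```

```bash
python3 -m pendant '[[[2.9,0.7,0,0,28],[2.9,0.7,0,0,28],[2.9,0.7,0,0,28],[0,0,0,0,28]]]';python3 -m pendant '[[[1.9,0.5,0,0,28],[1.9,0.5,0,0,28],[0,0,0,0,28]]]'; python3 -m pendant '[[[1,0.2,0,0,28],[1,0.2,0,0,28],[0,0,0,0,28]]]'
```

```text
time_s: 8.05
eef_pos: [0.5659, -0.1319, 0.0051]
eef_rot: [-0.001, -0.116, 0.993, 0.0]
wrist_force: [-6.4, -2.2, 3.4]
opening: 0.327
time_s: 8.43
eef_pos: [0.5694, -0.131, 0.0051]
eef_rot: [-0.002, -0.116, 0.993, 0.0]
wrist_force: [-8.3, -2.5, 5.8]
opening: 0.329
time_s: 8.8
eef_pos: [0.5711, -0.1306, 0.0051]
eef_rot: [-0.002, -0.116, 0.993, 0.0]
wrist_force: [-8.4, -2.4, 5.3]
opening: 0.326
```

Force is in the expected range and the tail is about 4–5 mm short of the predicted end, so I'll go on in small steps until the force rises, which marks level.

```bash
python3 -m pendant '[[[1.5,0.35,0,0,28],[0,0,0,0,28]]]'; python3 -m pendant '[[[1,0.23,0,0,28],[0,0,0,0,28]]]'; python3 -m pendant '[[[1,0.23,0,0,28],[0,0,0,0,28]]]'
```

```text
time_s: 9.05
eef_pos: [0.5727, -0.1302, 0.0051]
eef_rot: [-0.002, -0.116, 0.993, 0.0]
wrist_force: [-8.7, -1.9, 6.0]
opening: 0.328
time_s: 9.3
eef_pos: [0.5736, -0.13, 0.0051]
eef_rot: [-0.002, -0.116, 0.993, 0.0]
wrist_force: [-8.4, -2.5, 5.4]
opening: 0.328
time_s: 9.55
eef_pos: [0.5746, -0.1298, 0.0051]
eef_rot: [-0.002, -0.116, 0.993, 0.0]
wrist_force: [-9.2, -3.0, 5.4]
opening: 0.326
```

```bash
python3 - <<'E'
from h import *
np.set_printoptions(precision=4,suppress=True)
for n in ["top","scene"]:
    c=cam(n)
    for t in ["wedge_toe","wedge_tail","short_foot","corner"]:
        for q in spotter.tip_of(n,t)[:5]:
            w=world(c,q["at"])
            if .5<w[0]<.7 and -.2<w[1]<-.05: print(n,t,round(q["confidence"],2),w)
E
```

```text
scene wedge_toe 0.69 [ 0.6684 -0.106   0.0005]
scene wedge_tail 0.5 [ 0.5874 -0.1314  0.0035]
```

```bash
python3 -m pendant '[[[1,0.23,0,0,28],[0,0,0,0,28]]]'; python3 -m pendant '[[[1,0.23,0,0,28],[0,0,0,0,28]]]'
```

```text
time_s: 10.3
eef_pos: [0.5756, -0.1296, 0.0051]
eef_rot: [-0.002, -0.116, 0.993, 0.0]
wrist_force: [-8.7, -2.4, 6.7]
opening: 0.327
time_s: 10.55
eef_pos: [0.5766, -0.1293, 0.0051]
eef_rot: [-0.002, -0.116, 0.993, 0.0]
wrist_force: [-9.2, -2.1, 6.6]
opening: 0.329
```

```bash
python3 -m pendant '[[[1,0.23,0,0,28],[0,0,0,0,28]]]'; python3 -m pendant '[[[1,0.23,0,0,28],[0,0,0,0,28]]]'
```

```text
time_s: 10.8
eef_pos: [0.5775, -0.1291, 0.0051]
eef_rot: [-0.002, -0.116, 0.993, 0.0]
wrist_force: [-9.2, -2.6, 5.7]
opening: 0.329
time_s: 11.05
eef_pos: [0.5785, -0.1289, 0.0051]
eef_rot: [-0.002, -0.116, 0.993, 0.0]
wrist_force: [-8.4, -2.0, 6.0]
opening: 0.325
```

```bash
python3 -m pendant '[[[1,0.23,0,0,28],[0,0,0,0,28]]]'; python3 -m pendant '[[[0.7,0.16,0,0,28],[0,0,0,0,28]]]'
```

```text
time_s: 11.3
eef_pos: [0.5795, -0.1286, 0.0051]
eef_rot: [-0.002, -0.116, 0.993, 0.0]
wrist_force: [-9.9, -2.9, 6.4]
opening: 0.325
time_s: 11.55
eef_pos: [0.5798, -0.1286, 0.0051]
eef_rot: [-0.003, -0.116, 0.993, 0.0]
wrist_force: [-10.7, -2.6, 7.4]
opening: 0.327
```

```bash
python3 -m pendant '[[[0.7,0.16,0,0,28],[0,0,0,0,28]]]'
```

```text
time_s: 11.8
eef_pos: [0.58, -0.1285, 0.0051]
eef_rot: [-0.003, -0.117, 0.993, 0.0]
wrist_force: [-11.9, -3.4, 9.1]
opening: 0.328
```

The tool stopped advancing while the force rose to about 12 N, so the wedge is at the level stop. I'll back off, rise and clear the view.

```bash
python3 -m pendant '[[[-5,-1.2,0,0,28],[-15,-3.5,0,0,28],[-15,-3.5,0,0,28],[-5,-1,20,0,28],[0,0,45,0,28],[0,0,45,0,0],[0,0,40,0,0],[0,40,10,0,0]]]'; python3 -m pendant '[[[-10,45,0,0,0],[-10,45,0,0,0],[-10,45,0,0,0],[-10,45,0,0,0],[0,40,0,0,0],[0,0,0,0,0]]]'; python3 - <<'E'
from h import *
np.set_printoptions(precision=4,suppress=True)
for n in ["top","scene"]:
    c=cam(n); save(c,n+"4.png",(250,150,390,290) if n=="scene" else (250,120,370,240),4)
    for t in ["wedge_toe","wedge_tail","short_foot","corner","wedge"]:
        for q in spotter.tip_of(n,t)[:5]:
            w=world(c,q["at"])
            if .5<w[0]<.7 and -.2<w[1]<-.05: print(n,t,round(q["confidence"],2),w)
print(monitor.get_obs()["eef_rot"])
a=cv2.imread("pics/scene4.png");b=cv2.imread("pics/top4.png");b=cv2.resize(b,(560,560))
cv2.imwrite("pics/b4.png",cv2.resize(np.hstack([a,b]),(800,400)))
E
```

```text
time_s: 12.8
eef_pos: [0.5442, -0.0998, 0.1689]
eef_rot: [0.003, -0.114, 0.993, -0.002]
wrist_force: [1.1, 0.7, -0.1]
opening: 0.0
time_s: 13.55
eef_pos: [0.5017, 0.1245, 0.1651]
eef_rot: [0.0, -0.118, 0.993, 0.0]
wrist_force: [-0.7, -0.7, 0.6]
opening: -0.0
top wedge_toe 0.49 [ 0.6727 -0.1035 -0.0006]
top wedge_tail 0.62 [ 0.59   -0.1262  0.0075]
top corner 0.59 [ 0.646  -0.1052  0.0572]
top wedge 0.69 [ 0.6308 -0.117  -0.001 ]
scene wedge_toe 0.77 [ 0.6715 -0.1049  0.0028]
scene wedge_tail 0.22 [ 0.6431 -0.1112  0.0569]
scene short_foot 0.83 [ 0.6462 -0.1087  0.0061]
scene corner 0.62 [ 0.6422 -0.1108  0.0604]
scene wedge 0.75 [ 0.6316 -0.1184 -0.0003]
[-0.0001 -0.116   0.9933 -0.    ]
```

View pics/b4.png

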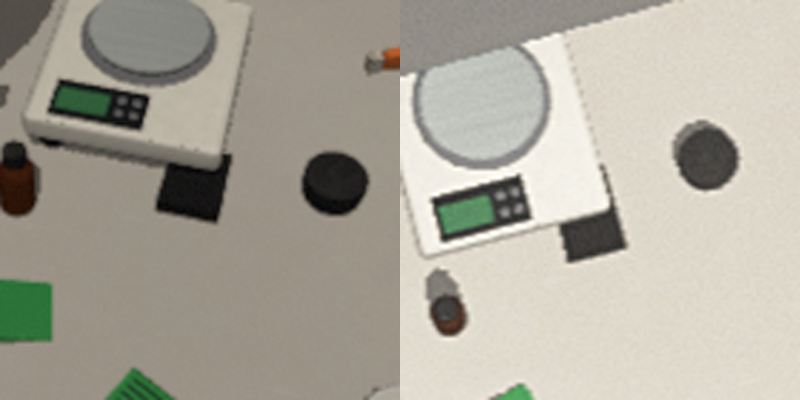

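The wedge lies under the front right corner: its dark end shows at about (195,195) on the left and (595,235) on the right. The toe is about 26 mm past the foot, the foot is about 6 mm up and the bystanders look unmoved. Next is the press check at the corner (0.644, -0.108).

```bash
python3 -m pendant '[[[23.5,-39,0,0,0],[23.5,-39,0,0,0],[23.5,-39,0,0,0],[23.5,-39,0,0,0],[23.5,-39,0,0,0],[23.5,-38,0,0,0],[0,0,-40,0,0],[0,0,-30,0,0]]]'; python3 -m pendant '[[[0,0,-20,0,0],[0,0,-7,0,0],[0,0,0,0,0]]]'
```

```text
time_s: 15.15
eef_pos: [0.6435, -0.1111, 0.0936]
eef_rot: [-0.0, -0.116, 0.993, 0.0]
wrist_force: [-0.5, 0.2, -0.4]
opening: 0.002
time_s: 15.52
eef_pos: [0.6441, -0.1103, 0.0686]
eef_rot: [0.0, -0.116, 0.993, -0.0]
wrist_force: [-0.2, -0.1, 0.4]
opening: -0.005
```

```bash
python3 -m pendant '[[[0,0,-4,0,0],[0,0,-3,0,0],[0,0,-2,0,0],[0,0,0,0,0]]]'; python3 -m pendant '[[[0,0,-1,0,0],[0,0,0,0,0]]]'
```

```text
time_s: 16.02
eef_pos: [0.6437, -0.1103, 0.0592]
eef_rot: [-0.0, -0.116, 0.993, 0.0]
wrist_force: [0.2, 0.3, -0.3]
opening: -0.001
time_s: 16.27
eef_pos: [0.6438, -0.1104, 0.0582]
eef_rot: [-0.0, -0.116, 0.993, 0.0]
wrist_force: [-0.6, -0.2, -0.2]
opening: -0.001
```

```bash
python3 -m pendant '[[[0,0,-0.7,0,0],[0,0,0,0,0]]]'; python3 -m pendant '[[[0,0,-0.6,0,0],[0,0,0,0,0]]]'
```

```text
time_s: 16.52
eef_pos: [0.6438, -0.1104, 0.0581]
eef_rot: [0.0, -0.116, 0.993, -0.0]
wrist_force: [-2.3, 1.0, 4.2]
opening: -0.001
time_s: 16.77
eef_pos: [0.6438, -0.1105, 0.058]
eef_rot: [-0.0, -0.116, 0.993, -0.0]
wrist_force: [-4.3, 0.1, 8.7]
opening: 0.002
```

Contact came at 58.1 mm and the corner held at 8.7 N without sinking. I'll hold briefly, let go, clear the view and check.

```bash
python3 -m pendant '[[[0,0,0,0,0],[0,0,3,0,0],[0,0,15,0,0],[0,0,30,0,0],[0,0,40,0,0],[0,0,20,0,0]]]'; python3 -m pendant '[[[-23,39,0,0,0],[-23,39,0,0,0],[-23,39,0,0,0],[-23,39,0,0,0],[-23,39,0,0,0],[-23,38,0,0,0],[0,0,0,0,0],[0,0,0,0,0]]]'; python3 - <<'E'
from h import *
np.set_printoptions(precision=4,suppress=True)
for n in ["top","scene"]:
    c=cam(n); save(c,n+"5.png",(130,140,440,340),2.5)
    for t in ["wedge_toe","short_foot","corner","wedge","reagent_0","cap_1","swab_tin","petri_0"]:
        for q in spotter.tip_of(n,t)[:5]:
            w=world(c,q["at"])
            if "wedge" not in t or .5<w[0]<.7 and -.2<w[1]<-.05: print(n,t,round(q["confidence"],2),w)
E
```

```text
time_s: 17.52
eef_pos: [0.6452, -0.1108, 0.1684]
eef_rot: [0.002, -0.116, 0.993, -0.001]
wrist_force: [-0.3, 0.0, -0.3]
opening: 0.001
time_s: 18.52
eef_pos: [0.5061, 0.1224, 0.1651]
eef_rot: [0.0, -0.117, 0.993, -0.0]
wrist_force: [1.0, -0.1, -0.5]
opening: -0.006
top wedge_toe 0.72 [ 0.6774 -0.1048  0.0005]
top corner 0.97 [ 0.6452 -0.1048  0.0567]
top wedge 0.78 [ 0.6318 -0.1203  0.0019]
top reagent_0 0.59 [0.5331 0.0166 0.005 ]
top reagent_0 0.23 [ 0.592  -0.1301  0.01  ]
top cap_1 0.71 [ 0.681  -0.2356 -0.0041]
top swab_tin 0.91 [ 0.4856  0.3153 -0.0056]
top swab_tin 0.52 [ 0.6339 -0.1218  0.0008]
top petri_0 0.91 [ 0.47   -0.3779 -0.002 ]
scene wedge_toe 0.92 [ 0.6708 -0.1105  0.0024]
scene short_foot 0.89 [ 0.6443 -0.1107  0.0079]
scene corner 0.79 [ 0.644  -0.1126  0.0595]
scene wedge 0.64 [ 0.6321 -0.1194  0.002 ]
scene reagent_0 0.58 [ 0.5315  0.0149 -0.0001]
scene cap_1 0.87 [ 0.6759 -0.2322 -0.003 ]
scene swab_tin 0.9 [ 0.4839  0.3141 -0.0008]
scene swab_tin 0.29 [ 0.643  -0.1113  0.0577]
scene petri_0 0.97 [ 0.4735 -0.3728 -0.0035]
```

View pics/scene5.png

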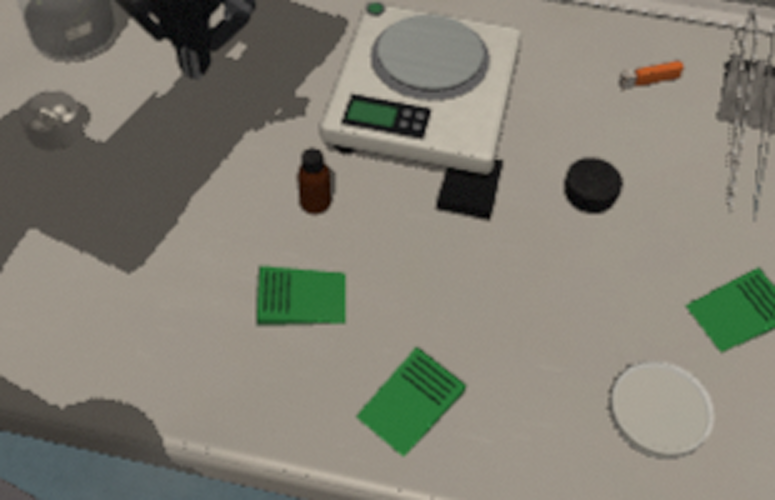

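The wedge is still under the corner, at about (470,190), the balance is level, the bystanders are where they were and the gripper is clear. I'm handing in.

```bash
python3 -c "
from bench import order; print(order.hand_in())"
```

```text
the job is handed in; nothing more can be done
None
```

I pushed the black wedge under the short front right foot until it jammed, pressed the corner to check for rocking, withdrew and handed in at about 18.6 s. No verdict came back.

- **Push:** the force held at 8–10 N, then rose to about 12 N as the tool stopped advancing, which I took as the balance being level.
- **Press check:** with the shut fingertips on the corner above that foot, contact came at 58 mm. The corner moved only about 0.1 mm at 8.7 N, so it no longer rocks.
- **Last pictures:** the wedge is still in place, its toe 26–32 mm past the foot's middle. The networks put the foot about 6–8 mm up.
- **Disagreements:** the two cameras differ by about 6 mm on the toe position, and I took the tilt from heights and force, not a direct reading.
- **Bystanders:** all four were within about 5 mm of where they were first seen, which is about the accuracy of the measurement.

No check failed.

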